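Crease the last fold of a gift-tray blank in the clamp jig

TASK

Tip the jig's hinged, slotted clamp plate down flat onto the tray blank, then lift the creaser up off its hook. Set its sprung point on the card at the left end of the plate's slot and draw it slowly (about 3 cm a second, never over 8) to the right end, pressed lightly on the card all the way so that the spring gives but is not forced. Hang the creaser back upright in its hook and let go; leave the plate shut, the blank where it lay between its stops, and the other things on the table undisturbed.

Things in the scene. Friction and masses are not known exactly. Their poses are not given: they have to be found in the camera images.
- jig: creasing jig on the table: plywood bed 235 mm (its x) by 300 mm (its y), top at 12 mm, a 3 mm steel stop strip along the far edge and a thin stop at each side; a white card blank lies on it, card top 15 mm above the table. Origin at table level, 7.5 mm nearer the robot than the bed's centre; x points from the robot side to the hinge side, y left along the slot, z up
- clamp (a joint): jig's hinged clamp plate, 280 mm along y, 90 mm from pin to edge, 5 mm thick; slot 162 x 12 mm along y, 55 mm from the pin; low black rib at the free edge. In rad: 0 = shut on the card (plate top 20 mm above the table, rib 26 mm), 1.57 upright, to 2.1 leaning back from the robot, where it stays; past upright it sinks shut, damped. Under 5 N turns it
- clamp_hinge (a point): middle of the hinge pin at the far edge of the jig, 17.5 mm above the table; x, y, z as the jig's (the pin lies along y)
- clamp_edge (a point): middle of the clamp plate's free edge, 90 mm from the hinge pin (it moves with the plate)
- slot_left (a point): left end of the fold line to be creased, on the top face of the card (15 mm above the table); the slot goes on 6 mm beyond it
- slot_middle (a point): middle of the fold line, on the top face of the card, under the middle of the shut plate's slot
- slot_right (a point): right end of the fold line, on the top face of the card; the slot goes on 6 mm beyond it
- blank: flat card tray blank on the jig: white, 170 x 210 mm, 3 mm thick, with notched corners (110 x 150 mm panel, 30 mm flaps), loose between the stops; origin at the centre of its underside. Three folds show as grey lines; the fourth, nearest the hinge, is still to be creased
- creaser: hand creaser hanging upright in the hook, about 0.125 kg: round wooden handle 20 mm thick from 90 to 154 mm above the tip (grip it from above), a collar 34 mm across, 5 mm thick, underside 85 mm above the tip, a steel barrel 14 mm thick below it (85 to 45 mm, tapering to 9 mm at 30 mm) and a sprung ball-ended point 6 mm thick; origin at the tip with the point fully out, z up
- collar (a point): centre of the underside of the creaser's collar, which rests on the hook's prongs
- tip (a point): very tip of the creaser's sprung point; moves up into the barrel as the point is pressed in
- point (a joint): how far the creaser's sprung point is pressed in, m: 0 = fully out, 0.010 = stop; it takes about 1.4 N to start and 5.9 N at the stop
- hook (a point): where the centre of the collar's underside hangs: midway between the two prongs of the hook, level with their tops, 135 mm above the table; the collar may lie a few mm either way along the prongs
- masking_tape: roll of masking tape lying flat, 98 mm across, 25 mm high; origin at the centre of its underside; bystander
- ribbon_0: reel of red ribbon lying flat, 80 mm across, 27 mm high; origin at the centre of its underside; bystander
- ribbon_1: reel of gold ribbon lying flat, 74 mm across, 19 mm high; origin at the centre of its underside; bystander
- marker: felt marker lying on the table, 135 mm along its y, 17 mm thick; origin at the centre of its underside; bystander
- nut_jar: closed glass jar of nuts, 91 mm across, 181 mm high; origin at the centre of its underside; bystander
- sweets_jar: closed glass jar of coloured sweets, 92 mm across, 171 mm high; origin at the centre of its underside; bystander
- hook_stand: steel stand with a forked hook, fixed: base 105 (x) x 85 (y) x 10 mm, a flat post 23 to 35 mm behind the origin (+x), 135 mm high; from it two prongs 5 mm thick, 18 mm clear apart, run in the stand's -x, tops 135 mm above the table, and end 32 mm in front of the origin in tips turned up 12 mm; origin at table level under the hook
Things that resemble listed ones, but are neither listed nor needed, are in the scene too. What is meant by the creaser is not pink, and is the larger of those in its own colour.

How it is judged:
On the way, in this order (a step that is already met when the one before it is completed fails the run):
1. the clamp plate lies shut on the card (value of joint clamp below 0.04 rad), for 0.2 s.
2. the creaser is lifted off its hook (distance between collar and hook above 0.06 m), for 0.2 s.
3. the point is pressed on the card at the left end of the slot (last 10 mm of the fold line or beyond), plate shut (contact force between creaser and blank above 0.5 N and x of tip in the frame of slot_middle between -0.006 and 0.006 m and value of joint clamp below 0.04 rad and y of tip in the frame of slot_middle above 0.065 m), for 0.05 s.
4. still pressed on the card in the slot 45 mm left of the middle (within 6 mm along the slot) (contact force between creaser and blank above 0.5 N and x of tip in the frame of slot_middle between -0.006 and 0.006 m and value of joint clamp below 0.04 rad and y of tip in the frame of slot_middle between 0.039 and 0.051 m), for 0.05 s.
5. still pressed on the card in the slot 22 mm left of the middle (within 6 mm along the slot) (contact force between creaser and blank above 0.5 N and x of tip in the frame of slot_middle between -0.006 and 0.006 m and value of joint clamp below 0.04 rad and y of tip in the frame of slot_middle between 0.0165 and 0.0285 m), for 0.05 s.
6. still pressed on the card in the slot at the middle (within 6 mm along the slot) (contact force between creaser and blank above 0.5 N and x of tip in the frame of slot_middle between -0.006 and 0.006 m and value of joint clamp below 0.04 rad and y of tip in the frame of slot_middle between -0.006 and 0.006 m), for 0.05 s.
7. still pressed on the card in the slot 22 mm right of the middle (within 6 mm along the slot) (contact force between creaser and blank above 0.5 N and x of tip in the frame of slot_middle between -0.006 and 0.006 m and value of joint clamp below 0.04 rad and y of tip in the frame of slot_middle between -0.0285 and -0.0165 m), for 0.05 s.
8. still pressed on the card in the slot 45 mm right of the middle (within 6 mm along the slot) (contact force between creaser and blank above 0.5 N and x of tip in the frame of slot_middle between -0.006 and 0.006 m and value of joint clamp below 0.04 rad and y of tip in the frame of slot_middle between -0.051 and -0.039 m), for 0.05 s.
9. still pressed on the card at the right end of the slot (last 10 mm of the fold line or beyond) (contact force between creaser and blank above 0.5 N and x of tip in the frame of slot_middle between -0.006 and 0.006 m and value of joint clamp below 0.04 rad and y of tip in the frame of slot_middle below -0.065 m), for 0.05 s.
At the end, for the whole second after the job is handed in: The clamp plate is shut (joint under 0.04 rad); the creaser hangs upright (within 0.12 rad) and at rest in its hook, its collar within 12 mm of the hook point and resting on the prongs; the blank is within 6 mm of where it lay (value of joint clamp below 0.04 rad and distance between collar and hook below 0.012 m and angle between creaser's own z axis and vertical below 0.12 rad and linear speed of creaser below 0.02 m/s and contact force between creaser and hook_stand above 0.3 N and x of blank in the frame of jig between -0.015 and -0.005 m and distance of blank from where it was at the start of the episode below 0.006 m); the robot touches nothing.
It fails at once if the creaser moves faster than 80 mm/s while pressed on the card (contact force between creaser and blank above 0.5 N and linear speed of creaser above 0.08 m/s).
It fails at once if the creaser is forced onto the card with more than 15 N (contact force between creaser and blank above 15 N).
It fails at once if the tape, a ribbon reel, the marker or a jar is shifted by more than 25 mm (distance of any of masking_tape, ribbon_0, ribbon_1, marker, nut_jar, sweets_jar from where it was at the start of the episode above 0.025 m).
It also fails if it takes over 69 s, if anything falls off the work surface, if the arm or the gripper's body presses on something with over 40 N, if the wrist force passes 120 N, or if a joint passes its speed limit or range.

ROBOT

A 6-joint arm with a two-finger parallel gripper is mounted at the origin on a cart in front of the work surface, level with it; the furniture and walls round the work are solid. World frame = base frame: x ahead of the robot, y to its left, z up, the work surface at z = 0. Lengths are in m, angles in rad, forces in N, time in s.
With the tool pointing down it reaches from about 0.35 to 0.775 m from the base axis. Payload 5.5 kg.
Tool frame: the origin (TCP) lies midway between the tips of the shut fingers; the grasp point (between the pads) lies behind it (env.grip_point_offset is the z of the grasp point in the tool frame, in m); z points along the fingers, y is the direction in which the jaws open and shut (so a half turn about z gives the same grasp; the last joint's range is limited). The gripper opens to 85 mm and grips with 20 to 120 N. Pads are 22 mm wide; open, the fingers measure 114 mm over their backs; the gripper's body (76 mm by 85 mm) begins 54 mm behind the grasp point. The pads swing forward as they close: fully open they stand 13 mm farther back than shut.
Start: joints at [1.177, 0.313, 0.046, 1.304, 0, 1.431], TCP at [0.144, 0.557, 0.202] pointing down, gripper open.
Joint ranges: [-2.76, 2.76], [-0.86, 1.69], [-1.03, 1.26], [-2.2, 2.34], [-1.47, 1.5], [-3.14, 3.14]. Speed limits (rad/s): [2.57, 2.57, 3.14, 3.14, 3.14, 3.14].

INTERFACE

Orientations are given as a unit quaternion [w, x, y, z].
In Python, from workcell import env, viewer gives the robot as it stands. The module is installed in compiled form; this text tells all that it offers.
- The arm moves only by the shell command python3 -m inch 'ROWS' [OPENING] [FORCE]. ROWS is JSON, a list of rows, each a list of 2 entries, a list of its own where there are three numbers: the shift along the tool's x, y, z in m, then the turn about the tool's z in degrees. In form: [[[tx, ty, tz], spin], ...]. A call has 1 to 5 rows; each row is the pose to reach, as a shift and turn from the pose measured when the call began, along the tool's axes at that moment; what a row does not reach only later rows make up. A row lasts 1/12 s, in which the tool goes at most 41.7 mm and 7.16 degrees, less where a joint would pass 70% of its speed; a pose out of reach is approached as far as the arm can. A call with a gripper value outside its range is refused whole. OPENING is the closure, from 0 (fully open) to 1 (shut), set as the call begins (- or left out, the last holds). The fingers move at their own pace and stop on an object; FORCE is the grip in N (left out, the last holds). Time passes only in rows, so rows that repeat a pose let the fingers close. It gives the time, the measured TCP pose, the force and the opening at its end, in the units of the state.
- env.get_state(): the state, without advancing time (a new reading comes with each control period).
- viewer.read_camera(name): name is "scene" or "top" or "wrist"; returns a dict with "image" (384x512x3 uint8, red, green, blue), "depth" (384x512 float32, m along the optical axis (not along the pixel's ray), 0 where there is no reading), "vertical_fov" (degrees; the focal length in pixels is half the picture's height over the tangent of half this angle, whatever the lens; pixels are square), "cx", "cy" (the principal point, pixels), "R" (3x3) and "t" (3): a world point X has camera coordinates R X + t; the wrist camera has in their place "T_tool_cam" (4x4, takes a point from camera to tool coordinates, whose origin is the TCP and whose axes are the flange's). Camera axes: x right, y down, z forward; pixel columns grow to the right and rows downward; lengths in m; the calibration is good to about 2 mm. A picture is of the moment at which its call begins: read the wrist's pose just before it.
- env.hand_in(): hands the job in, once; it reports no verdict.
The state is a dict: "clock": time; "joint_pos": joint angles; "qvel": joint speeds; "tau": joint torques, N m; "tcp_pos": TCP position; "orientation": TCP orientation; "wrist_force": force on the tool from outside, world axes, zero at the start; "ft_torque": the same for the moment, N m; "finger_gap": finger opening in m.
Only numpy, scipy, OpenCV 4.12 (cv2) and the standard library are available. Lean on these libraries where they do the work, as an engineer would, in place of code of your own. Each camera call takes 0.05 s, during which the arm holds its last target. There are 200 camera calls.

## Working session

There is one attempt and no reset: what is moved stays moved. The work goes in short steps, Python scripts to look and compute and a shell command to move; the robot and the scene stay as the last step left them, time stands still between calls to the robot, and variables do not carry over. Pictures are saved under pics/ and viewed, on a budget of 10 in all, crops included, one or two more only if the job needs it, and the job is handed in when it is done.

```bash
mkdir -p pics; cat > h.py <<'E'
from workcell import env, viewer
import numpy as np, cv2
from scipy.spatial.transform import Rotation as Ro
def state():
    s=env.get_state(); q=s["orientation"]; R=Ro.from_quat([q[1],q[2],q[3],q[0]]).as_matrix()
    return s,np.array(s["tcp_pos"]),R
def cam(n):
    s,p,Rt=state(); c=viewer.read_camera(n)
    H=c["image"].shape[0]; c["f"]=H/2/np.tan(np.radians(c["vertical_fov"])/2)
    if n=="wrist":
        T=np.eye(4);T[:3,:3]=Rt;T[:3,3]=p
        M=T@np.array(c["T_tool_cam"]); c["Rwc"]=M[:3,:3];c["o"]=M[:3,3]
    else:
        c["Rwc"]=np.array(c["R"]).T; c["o"]=-c["Rwc"]@np.array(c["t"])
    return c
def ray(c,u,v):
    d=c["Rwc"]@np.array([(u-c["cx"])/c["f"],(v-c["cy"])/c["f"],1.]); return c["o"],d
def onplane(c,u,v,z):
    o,d=ray(c,u,v); return o+d*(z-o[2])/d[2]
def pt(c,u,v):
    o,d=ray(c,u,v); return o+d*c["depth"][int(v),int(u)]
def cloud(c):
    v,u=np.mgrid[:384,:512]; D=c["depth"]
    P=np.stack([(u-c["cx"])/c["f"]*D,(v-c["cy"])/c["f"]*D,D],-1)@c["Rwc"].T+c["o"]; P[D==0]=np.nan; return P
def proj(c,X):
    p=c["Rwc"].T@(np.array(X)-c["o"]); return p[:2]/p[2]*c["f"]+[c["cx"],c["cy"]]
def save(c,name,box=None,s=1):
    im=c["image"][...,::-1]
    if box: im=im[box[1]:box[3],box[0]:box[2]]
    cv2.imwrite("pics/"+name,cv2.resize(im,None,fx=s,fy=s,interpolation=cv2.INTER_CUBIC))
E
python3 - <<'E'
from h import *
import pickle
s,p,R=state();print(p,R.round(3),s["finger_gap"],env.grip_point_offset,s["wrist_force"])
for n in("scene","top"):
    c=cam(n);save(c,n+"0.png",None,1.5);pickle.dump(c,open(n+".pkl","wb"));print(n,c["o"],c["f"])
E
```

```text
[0.14416646 0.55606522 0.20071099] [[-0.968  0.251 -0.001]
 [ 0.251  0.968 -0.002]
 [ 0.    -0.002 -1.   ]] 0.08550094042858394 -0.0187 [-0.05471666 -0.13575761 -0.4534447 ]
scene [ 0.19044982 -0.82670491  0.66264213] 351.8385875643499
top [0.37085089 0.01063999 1.60019044] 476.6483936441239
```

View pics/scene0.png

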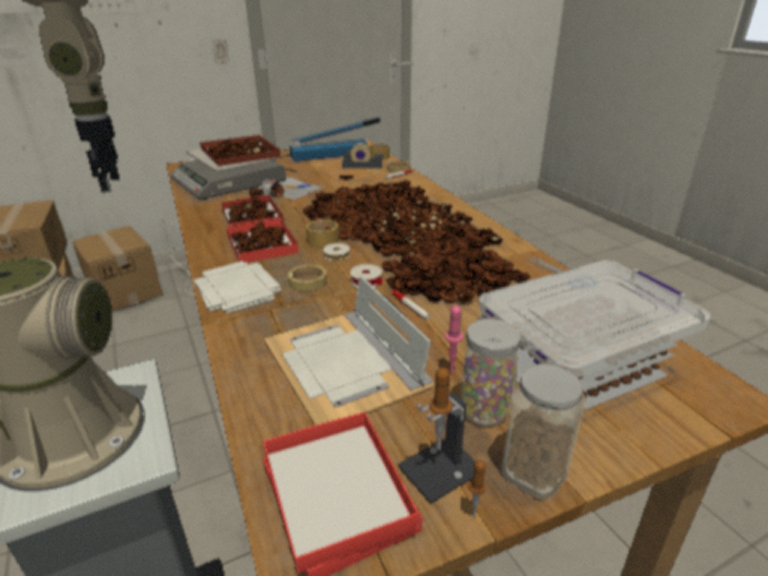

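View pics/top0.png

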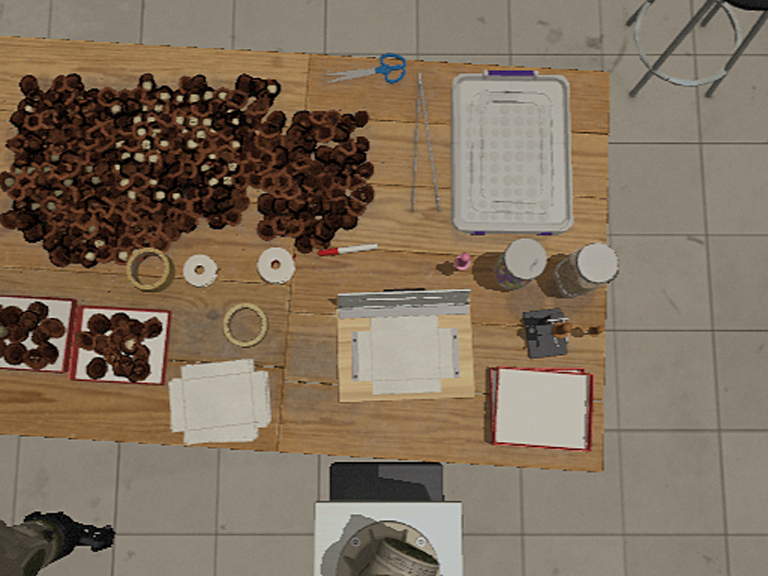

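Scene picture (1.5× scale) shows the jig at (345,370) with the plate upright at (395,325). Creaser candidates: the orange one in the hook (441,390), a small orange one on the table (478,478), and a pink one (455,330). I choose the one in the hook, which is the larger orange. The top picture shows the jig bed at (405,355), the hook stand at (545,333) and the jars at (521,263) and (587,268).

```bash
python3 - <<'E'
from h import *
import pickle
t=pickle.load(open("top.pkl","rb"));s=pickle.load(open("scene.pkl","rb"))
for n,u,v,z in[("bedNL",339,402,.012),("bedNR",474,397,.012),("bedFL",337,317,.012),("bedFR",471,315,.012),("blankNL",375,393,.015),("blankNR",440,392,.015),("jar1",521,259,.171),("jar2",595,263,.181),("pink",462,261,.1)]:
    print(n,onplane(t,u/1.5,v/1.5,z).round(3))
for n,c in(("top",t),("scene",s)):
    P=cloud(c); h=cv2.cvtColor(c["image"],cv2.COLOR_RGB2HSV)
    m=(h[...,0]>5)&(h[...,0]<16)&(h[...,1]>150)&(P[...,2]>.03)&(P[...,0]>.2)&(P[...,0]<.6)&(abs(P[...,1])<.7)
    k,l,st,ce=cv2.connectedComponentsWithStats(m.astype(np.uint8))
    for i in range(1,k):
        if st[i,4]>15: q=P[l==i];print(n,"orange",st[i],np.nanpercentile(q,[2,50,98],axis=0).round(3).tolist())
P=cloud(s)
# plate: points above .03 in jig area
m=(P[...,2]>.03)&(P[...,0]>.4)&(P[...,0]<.62)&(P[...,1]>-.2)&(P[...,1]<.2)&(P[...,2]<.13)
q=P[m]; print(len(q))
for z in np.arange(.03,.13,.01):
    a=q[(q[:,2]>z)&(q[:,2]<z+.01)]
    if len(a): print(z.round(2),len(a),np.percentile(a,[3,50,97],axis=0).round(3)[:, :2].tolist(),np.polyfit(a[:,1],a[:,0],1).round(3))
# base of stand dark points at z~.01 , post top
for n,c in(("top",t),("scene",s)):
    P=cloud(c);g=c["image"].max(2);m=(g<95)&(P[...,1]<-.2)&(P[...,1]>-.5)&(P[...,0]>.3)&(P[...,0]<.6)
    for a,b in((.003,.02),(.12,.15)):
        mm=m&(P[...,2]>a)&(P[...,2]<b); q=P[mm]
        if len(q)>3: print(n,a,len(q),np.percentile(q,[2,98],axis=0).round(3).tolist(), cv2.minAreaRect(q[:,:2].astype(np.float32)))
save(s,"crop1.png",(250,220,400,350),5)
E
```

```text
bedNL [0.363 0.105 0.012]
bedNR [ 0.374 -0.192  0.012]
bedFL [0.55  0.111 0.012]
bedFR [ 0.556 -0.188  0.012]
blankNL [0.382 0.026 0.015]
blankNR [ 0.385 -0.117  0.015]
jar1 [ 0.652 -0.272  0.171]
jar2 [ 0.642 -0.419  0.181]
pink [ 0.661 -0.16   0.1  ]
top orange [368 215  13  10  68] [[0.498, -0.361, 0.134], [0.51, -0.348, 0.182], [0.526, -0.34, 0.209]]
top orange [393 217   9   7  37] [[0.507, -0.45, 0.062], [0.514, -0.441, 0.086], [0.525, -0.436, 0.115]]
top orange [ 51 221  18  15  45] [[0.469, 0.624, 0.031], [0.505, 0.647, 0.036], [0.515, 0.681, 0.045]]
top orange [ 68 224  12  18  43] [[0.449, 0.585, 0.03], [0.479, 0.607, 0.035], [0.504, 0.621, 0.044]]
top orange [ 90 229   9  10  25] [[0.461, 0.524, 0.03], [0.479, 0.53, 0.036], [0.489, 0.552, 0.045]]
scene orange [168 147  15  11  48] [[0.466, 0.588, 0.03], [0.503, 0.607, 0.034], [0.528, 0.668, 0.042]]
scene orange [287 245  14  31 275] [[0.496, -0.364, 0.138], [0.506, -0.358, 0.167], [0.52, -0.34, 0.203]]
scene orange [312 307  12  22 157] [[0.505, -0.453, 0.063], [0.512, -0.448, 0.081], [0.526, -0.434, 0.112]]
1198
0.03 149 
[... 575 characters left out ...]
]] [-0.035  0.593]
top 0.003 684 [[0.336, -0.399, 0.003], [0.57, -0.221, 0.018]] ((0.4628262519836426, -0.2996211051940918), (0.188723623752594, 0.31864362955093384), 33.147586822509766)
top 0.12 101 [[0.483, -0.413, 0.123], [0.599, -0.328, 0.146]] ((0.5472555160522461, -0.3661882281303406), (0.056338682770729065, 0.13845279812812805), 63.30025863647461)
scene 0.003 1170 [[0.465, -0.408, 0.005], [0.596, -0.313, 0.014]] ((0.530559778213501, -0.373424232006073), (0.12776999175548553, 0.13441692292690277), 7.036789894104004)
scene 0.12 91 [[0.502, -0.371, 0.121], [0.548, -0.335, 0.149]] ((0.5245041251182556, -0.35391783714294434), (0.045473430305719376, 0.038198500871658325), 9.331293106079102)
```

View pics/crop1.png

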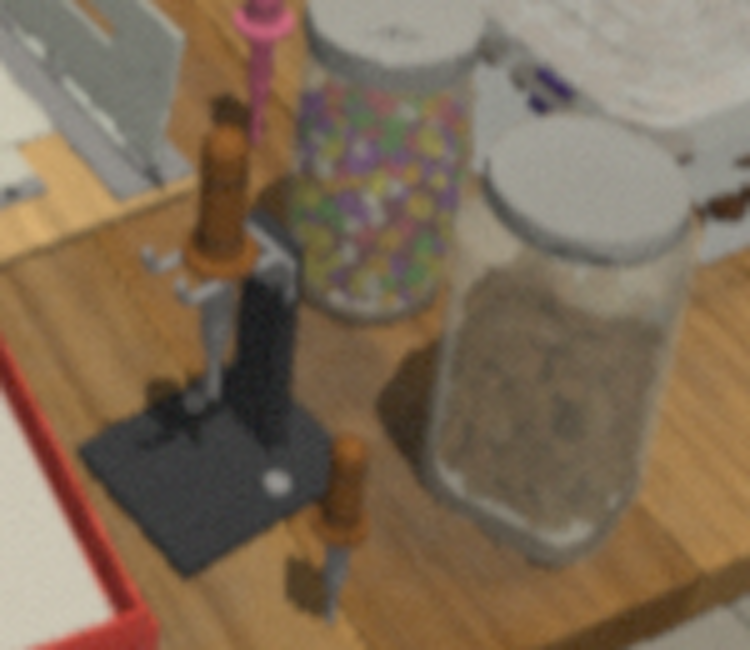

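The crop confirms the choice: the larger orange creaser hangs with its collar on the prongs (crop (220,250)). The small orange one stands in front of the stand and the pink one behind it. Next I turn the tool square to the jig with the fingers shut, and go above and behind the plate.

```bash
python3 -m inch '[[[0,0,-0.01],7],[[0,0,-0.02],14],[[0,0,-0.02],21],[[0,0,-0.02],28],[[0,0,-0.02],35]]' 1 60 >/dev/null
python3 -m inch '[[[0,0,0],7],[[0,0,0],14],[[0,0,0],21],[[0,0,0],28],[[0,0,0],35]]' >/dev/null
python3 -m inch '[[[0,0,0],4],[[0,0,0],4]]'
python3 - <<'E'
from h import *
s,p,R=state();print(p,R.round(3),s["clock"],s["joint_pos"])
print("shift to behind plate", R.T@(np.array([.655,-.03,.215])-p))
E
```

```text
clock: 1.1
tcp_pos: [0.1438, 0.5553, 0.2194]
orientation: [0.001, 0.703, 0.711, -0.002]
wrist_force: [0.2, 0.8, -0.5]
finger_gap: -0.0001
[0.14384274 0.55528072 0.21935034] [[-0.012  1.    -0.002]
 [ 1.     0.012 -0.004]
 [-0.004 -0.002 -1.   ]] 1.1 [ 1.17741125e+00  3.10945255e-01  8.61234926e-02  1.35070586e+00
 -2.10966467e-05  2.73663121e+00]
shift to behind plate [-0.5911362   0.50435726  0.00599557]
```

```bash
for i in 1 2 3; do python3 -m inch '[[[-0.031,0.0265,0],0],[[-0.062,0.053,0],0],[[-0.093,0.0795,0],0],[[-0.124,0.106,0],0],[[-0.155,0.1325,0],0]]' >/dev/null; done
python3 -m inch '[[[-0.03,0.026,0],-0.5],[[-0.06,0.052,0],-1.5],[[-0.06,0.052,0],-1.5]]'
python3 - <<'E'
from h import *
s,p,R=state();print(p,R.round(3),s["clock"],s["joint_pos"])
print("shift to behind plate", R.T@(np.array([.655,-.03,.215])-p))
E
```

```text
clock: 2.6
tcp_pos: [0.6077, 0.0262, 0.2185]
orientation: [0.002, 0.692, 0.722, -0.003]
wrist_force: [0.1, 0.3, -0.8]
finger_gap: -0.0003
[0.60769711 0.02622158 0.21845264] [[-0.043  0.999 -0.001]
 [ 0.999  0.043 -0.006]
 [-0.006 -0.002 -1.   ]] 2.6 [-0.08522014  0.37772112  0.17907717  1.37296874 -0.00651175  1.4423315 ]
shift to behind plate [-0.05819122  0.0448339   0.00374874]
```

```bash
python3 -m inch '[[[-0.03,0.022,0],0],[[-0.055,0.042,0],0],[[-0.055,0.042,0.01],0],[[-0.055,0.042,0.04],0],[[-0.055,0.042,0.07],0]]'
python3 -m inch '[[[0,0,0.035],0],[[0,0,0.065],0],[[0,0,0.065],0]]'
python3 -m inch '[[[0,-0.015,0],0],[[0,-0.03,0],0],[[0,-0.045,0],0],[[0,-0.06,0],0],[[0,-0.07,0],0]]'
```

```text
clock: 3.02
tcp_pos: [0.6533, -0.0282, 0.1486]
orientation: [0.003, 0.691, 0.722, -0.002]
wrist_force: [0.7, -0.3, -0.1]
finger_gap: -0.0001
clock: 3.27
tcp_pos: [0.6479, -0.0275, 0.076]
orientation: [-0.002, 0.691, 0.723, -0.005]
wrist_force: [-0.9, -1.0, -1.1]
finger_gap: -0.0002
clock: 3.68
tcp_pos: [0.5772, -0.0305, 0.0786]
orientation: [-0.002, 0.69, 0.724, -0.005]
wrist_force: [-0.8, 0.5, 0.1]
finger_gap: -0.0003
```

```bash
python3 -m inch '[[[0,-0.015,0],0],[[0,-0.03,0],0],[[0,-0.045,0],0],[[0,-0.055,0],0],[[0,-0.055,0],0]]'
python3 -m inch '[[[0,0,-0.03],0],[[0,0,-0.07],0],[[0,0.0,-0.11],0],[[0,0.0,-0.14],0]]'
python3 - <<'E'
from h import *
c=cam("wrist");save(c,"w1.png",None,1.4);print(state()[1])
import pickle;pickle.dump(c,open("w1.pkl","wb"))
P=cloud(c);m=(P[...,2]>.03)&(P[...,2]<.12)&(P[...,0]>.42)&(P[...,0]<.62)&(abs(P[...,1]+.04)<.15);print(m.sum(),np.nanpercentile(P[m],[2,50,98],axis=0).round(3) if m.any() else 0)
E
```

```text
clock: 4.1
tcp_pos: [0.5209, -0.0328, 0.0805]
orientation: [-0.002, 0.69, 0.724, -0.005]
wrist_force: [0.3, -0.4, -0.2]
finger_gap: 0.0002
clock: 4.43
tcp_pos: [0.5238, -0.0322, 0.2247]
orientation: [-0.0, 0.69, 0.724, -0.004]
wrist_force: [1.3, -0.9, 0.2]
finger_gap: 0.0004
[ 0.52656367 -0.03275557  0.23037152]
9155 [[ 0.577 -0.158  0.033]
 [ 0.588 -0.007  0.083]
 [ 0.601  0.102  0.108]]
```

View pics/w1.png

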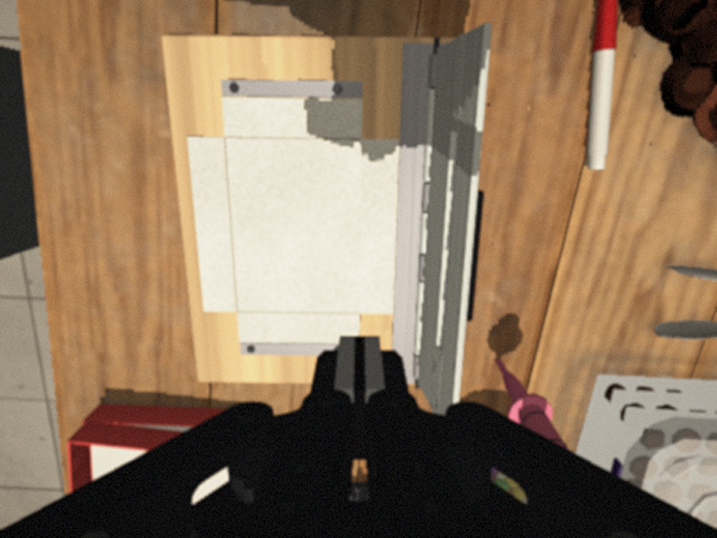

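The wrist picture shows the plate still leaning back (slot slits at (425,240), edge at (470,230)). The push either missed or my quick lift threw it back. I'll repeat slowly with a depth check in the middle.

```bash
python3 -m inch '[[[0,0.035,0],0],[[0,0.07,0],0],[[0,0.1,0],0],[[0,0.13,0],0],[[0,0.13,0],0]]' >/dev/null
python3 -m inch '[[[0,0,0.035],0],[[0,0,0.07],0],[[0,0,0.105],0],[[0,0,0.14],0],[[0,0,0.15],0]]' 
python3 -m inch '[[[0,-0.015,0],0],[[0,-0.03,0],0],[[0,-0.045,0],0],[[0,-0.06,0],0],[[0,-0.075,0],0]]'
cat > plate.py <<'E'
from h import *
c=cam("scene");P=cloud(c);g=c["image"].astype(int);sat=g.max(2)-g.min(2)
m=(P[...,2]>.03)&(P[...,2]<.12)&(P[...,0]>.42)&(P[...,0]<.63)&(P[...,1]>-.17)&(P[...,1]<-.08);q=P[m]
for z in np.arange(.02,.12,.02):
    a=q[(q[:,2]>z)&(q[:,2]<z+.02)]
    print(z.round(2),len(a),np.median(a[:,0]).round(3) if len(a) else '')
E
python3 plate.py
```

```text
clock: 5.32
tcp_pos: [0.6586, -0.0267, 0.0725]
orientation: [0.0, 0.689, 0.725, -0.004]
wrist_force: [-1.9, 0.3, -0.5]
finger_gap: -0.0002
clock: 5.73
tcp_pos: [0.5871, -0.0303, 0.0759]
orientation: [0.003, 0.689, 0.725, -0.001]
wrist_force: [5.6, 2.7, 0.7]
finger_gap: 0.0003
0.02 42 0.58
0.04 92 0.58
0.06 83 0.58
0.08 98 0.579
0.1 64 0.58
```

```bash
python3 -m inch '[[[0,-0.015,0],0],[[0,-0.03,0],0],[[0,-0.045,0],0],[[0,-0.06,0],0],[[0,-0.06,0],0]]';python3 plate.py
python3 -m inch '[[[0,-0.01,0],0],[[0,-0.02,0],0],[[0,-0.03,0],0],[[0,-0.03,0],0],[[0,-0.03,0],0]]';python3 plate.py
```

```text
clock: 6.2
tcp_pos: [0.5218, -0.0334, 0.0773]
orientation: [0.002, 0.689, 0.725, -0.003]
wrist_force: [-1.1, -0.2, 0.0]
finger_gap: 0.0002
0.02 36 0.578
0.04 77 0.576
0.06 72 0.574
0.08 79 0.571
0.1 61 0.571
clock: 6.67
tcp_pos: [0.4932, -0.0351, 0.0775]
orientation: [0.002, 0.689, 0.725, -0.002]
wrist_force: [-0.0, -0.6, -0.6]
finger_gap: 0.0001
0.02 41 0.578
0.04 76 0.576
0.06 69 0.574
0.08 78 0.571
0.1 65 0.571
```

```bash
python3 - <<'E'
from h import *
c=cam("scene");save(c,"s2.png",(150,150,350,300),4)
E
```

```text
(no output)
```

View pics/s2.png

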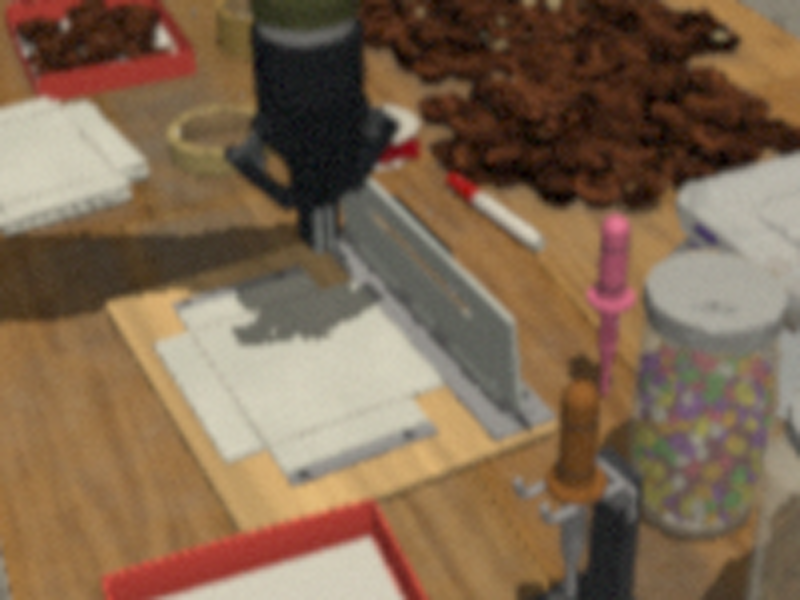

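The picture shows the fingers now on the robot side of the plate (320,240), with the plate nearly upright (edge at (440,260)). I'll wait a little to see if it sinks.

```bash
python3 -m inch '[[[0,-0.02,0],0],[[0,-0.02,-0.02],0],[[0,-0.02,-0.05],0],[[0,-0.02,-0.08],0],[[0,-0.02,-0.1],0]]';python3 plate.py
python3 -m inch '[[[0,0,-0.03],0],[[0,0,-0.05],0],[[0,0,-0.05],0],[[0,0,-0.05],0],[[0,0,-0.05],0]]';python3 plate.py
```

```text
clock: 7.18
tcp_pos: [0.4752, -0.0358, 0.1801]
orientation: [0.004, 0.689, 0.725, -0.001]
wrist_force: [0.7, -0.6, 0.8]
finger_gap: -0.0001
0.02 33 0.578
0.04 77 0.576
0.06 70 0.574
0.08 78 0.571
0.1 64 0.571
clock: 7.65
tcp_pos: [0.4767, -0.0358, 0.2327]
orientation: [0.006, 0.689, 0.725, 0.0]
wrist_force: [0.0, -0.1, 0.2]
finger_gap: 0.0
0.02 36 0.578
0.04 75 0.576
0.06 68 0.574
0.08 81 0.571
0.1 61 0.571
```

```bash
python3 -m inch '[[[0,0.04,0],0],[[0,0.08,0],0],[[0,0.115,0],0],[[0,0.145,0],0],[[0,0.145,0],0]]' >/dev/null
python3 -m inch '[[[0,0,0.035],0],[[0,0,0.07],0],[[0,0,0.105],0],[[0,0,0.135],0],[[0,0,0.145],0]]'
python3 -m inch '[[[0,-0.01,0],0],[[0,-0.02,0],0],[[0,-0.03,0],0],[[0,-0.04,0],0],[[0,-0.045,0],0]]'
python3 -m inch '[[[0,-0.005,0],0],[[0,-0.01,0],0],[[0,-0.015,0],0]]';python3 plate.py
python3 -m inch '[[[0,-0.005,0],0],[[0,-0.01,0],0],[[0,-0.015,0],0]]'; python3 plate.py
```

```text
clock: 8.53
tcp_pos: [0.6205, -0.0285, 0.0769]
orientation: [-0.0, 0.689, 0.725, -0.004]
wrist_force: [-1.3, -0.0, -0.5]
finger_gap: 0.0003
clock: 8.95
tcp_pos: [0.5743, -0.0308, 0.0776]
orientation: [-0.001, 0.689, 0.725, -0.004]
wrist_force: [0.3, -0.7, -0.0]
finger_gap: 0.0002
clock: 9.2
tcp_pos: [0.5591, -0.0316, 0.0781]
orientation: [-0.0, 0.689, 0.725, -0.004]
wrist_force: [-0.6, -0.3, 0.2]
finger_gap: -0.0001
0.02 37 0.578
0.04 76 0.576
0.06 70 0.574
0.08 80 0.571
0.1 63 0.571
clock: 9.5
tcp_pos: [0.5426, -0.0323, 0.0779]
orientation: [-0.001, 0.689, 0.725, -0.004]
wrist_force: [-0.2, 0.4, 0.9]
finger_gap: 0.0001
0.02 40 0.578
0.04 75 0.576
0.06 72 0.574
0.08 80 0.571
0.1 59 0.571
```

```bash
python3 - <<'E'
from h import *
c=cam("scene");save(c,"s3.png",(210,170,300,240),8)
s,p,R=state();print(p)
for X in(p,[.571,.1,.107],[.571,-.17,.107],[.567,-.032,.107]): print((proj(c,X)-[210,170])*8)
P=cloud(c)
for y in np.arange(-.19,.12,.02):
    m=(abs(P[...,1]-y)<.01)&(P[...,2]>.03)&(P[...,0]>.54)&(P[...,0]<.62);q=P[m]
    if len(q):print(y.round(2),len(q),np.percentile(q,[2,98],axis=0)[:,[0,2]].round(3).tolist())
E
```

```text
[ 0.54205908 -0.03218446  0.0779323 ]
[277.19994747 363.35629408]
[202.99365862 123.48947422]
[528.96907658 474.76405031]
[336.24035703 280.22956722]
-0.17 90 [[0.57, 0.033], [0.583, 0.106]]
-0.15 76 [[0.57, 0.032], [0.579, 0.107]]
-0.13 76 [[0.569, 0.032], [0.578, 0.107]]
-0.11 67 [[0.568, 0.033], [0.578, 0.107]]
-0.09 638 [[0.541, 0.049], [0.579, 0.582]]
-0.07 1272 [[0.541, 0.064], [0.577, 0.587]]
-0.05 493 [[0.541, 0.046], [0.595, 0.496]]
-0.03 185 [[0.546, 0.036], [0.6, 0.215]]
-0.01 49 [[0.567, 0.032], [0.598, 0.199]]
0.01 22 [[0.569, 0.032], [0.573, 0.065]]
0.03 19 [[0.569, 0.03], [0.573, 0.059]]
0.05 13 [[0.568, 0.031], [0.572, 0.051]]
0.07 25 [[0.562, 0.033], [0.571, 0.106]]
0.09 30 [[0.561, 0.033], [0.571, 0.107]]
0.11 4 [[0.563, 0.047], [0.568, 0.104]]
```

View pics/s3.png

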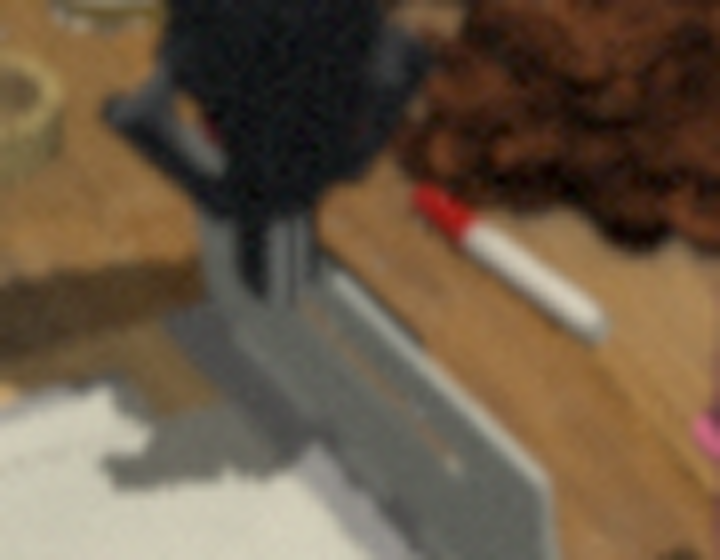

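The picture shows the plate still upright. The fingers at (265,300) seem to have passed it with no sustained force. I'll go behind it again, lower, and push in small rows with force and plate angle read at each.

```bash
cat > pl.py <<'E'
from h import *
s,p,R=state();c=cam("scene");P=cloud(c)
m=(P[...,2]>.09)&(P[...,2]<.115)&(P[...,0]>.45)&(P[...,0]<.63)&(P[...,1]>-.17)&(P[...,1]<-.12)
m2=(P[...,2]>.085)&(P[...,2]<.13)&(abs(P[...,0]-p[0])<.05)&(abs(P[...,1]-p[1])<.03)
print(s["clock"],p.round(4),np.round(s["wrist_force"],1),"edge x",np.nanmedian(P[m][:,0]).round(4),m.sum())
E
python3 -m inch '[[[0,0,-0.035],0],[[0,0,-0.07],0],[[0,0,-0.11],0],[[0,0.03,-0.13],0],[[0,0.05,-0.13],0]]' >/dev/null; python3 pl.py
python3 -m inch '[[[0,0.02,0],0],[[0,0.04,0],0],[[0,0.05,0.03],0],[[0,0.05,0.07],0],[[0,0.05,0.11],0]]' >/dev/null;python3 pl.py
python3 -m inch '[[[0,0,0.03],0],[[0,0,0.04],0],[[0,0,0.04],0]]' >/dev/null;python3 pl.py
```

```text
10.0167 [ 0.5972 -0.0295  0.2143] [ 1.5 -0.1 -0.5] edge x 0.5715 54
10.4833 [ 0.6516 -0.0277  0.1001] [ 1.3  0.4 -0.7] edge x 0.5713 60
10.7833 [ 0.6408 -0.0264  0.0461] [-0.1 -0.5 -0. ] edge x 0.5714 58
```

```bash
python3 -m inch '[[[0,-0.01,0],0],[[0,-0.02,0],0],[[0,-0.03,0],0],[[0,-0.04,0],0]]' >/dev/null;python3 pl.py
python3 -m inch '[[[0,-0.008,0],0],[[0,-0.016,0],0]]' >/dev/null;python3 pl.py
python3 -m inch '[[[0,-0.008,0],0],[[0,-0.016,0],0]]' >/dev/null;python3 pl.py
python3 -m inch '[[[0,-0.008,0],0],[[0,-0.016,0],0]]' >/dev/null;python3 pl.py
```

```text
11.1667 [ 0.6051 -0.0292  0.0531] [ 0.3 -0.6  0.5] edge x 0.5711 57
11.3833 [ 0.5892 -0.0304  0.0563] [2.8 1.  2.5] edge x 0.5695 55
11.6 [ 0.5728 -0.0313  0.0571] [ 3.1  0.4 -2.1] edge x 0.5534 41
11.8167 [ 0.5535 -0.032   0.0566] [ 1.8  0.4 -0. ] edge x 0.5356 27
```

The lower push turns the plate with about 3 N. Carrying on.

```bash
for i in 1 2; do python3 -m inch '[[[0,-0.008,0],0],[[0,-0.016,0],0],[[0,-0.024,0],0],[[0,-0.03,0],0]]' >/dev/null;python3 pl.py; done
```

```text
12.2 [ 0.5191 -0.0331  0.0562] [0.1 0.3 0. ] edge x nan 0
12.5833 [ 0.4869 -0.0345  0.0565] [-0.1  0.3 -0.1] edge x nan 0
  return np.nanmean(a, axis, out=out, keepdims=keepdims)
  return np.nanmean(a, axis, out=out, keepdims=keepdims)
```

```bash
python3 -m inch '[[[0,0,-0.03],0],[[-0.01,0.01,-0.06],0],[[-0.03,0.02,-0.09],0],[[-0.05,0.03,-0.12],0],[[-0.07,0.04,-0.14],0]]' 0 >/dev/null
python3 -m inch '[[[0,0,-0.03],0],[[0,0,-0.05],0],[[0,0,-0.06],0],[[0,0,-0.06],0],[[0,0,-0.06],0]]'
python3 - <<'E'
from h import *
import pickle
c=cam("wrist");save(c,"w2.png",None,1.4);pickle.dump(c,open("w2.pkl","wb"))
P=cloud(c);m=(abs(P[...,1]+.04)<.13)&(P[...,0]>.44)&(P[...,0]<.60)&(P[...,2]<.12)
q=P[m]
for x in np.arange(.45,.6,.01):
    a=q[abs(q[:,0]-x)<.005]; print(x.round(2),len(a),np.percentile(a[:,2],[5,50,95]).round(4) if len(a) else'')
E
```

```text
clock: 13.47
tcp_pos: [0.5335, -0.102, 0.2589]
orientation: [-0.002, 0.688, 0.725, -0.006]
wrist_force: [-0.3, 0.1, -0.8]
finger_gap: 0.0855
0.45 1606 [0.0143 0.0161 0.0176]
0.46 1680 [0.0143 0.0161 0.0176]
0.47 1661 [0.0141 0.0161 0.0175]
0.48 1646 [0.0142 0.0161 0.0176]
0.49 1551 [0.0145 0.0194 0.0271]
0.5 1741 [0.02   0.0216 0.0278]
0.51 1711 [0.0199 0.0212 0.0225]
0.52 1723 [0.0151 0.0203 0.0223]
0.53 1701 [0.0151 0.0204 0.0223]
0.54 1717 [0.0198 0.0212 0.0226]
0.55 1720 [0.0199 0.0212 0.0227]
0.56 1722 [0.0199 0.0213 0.0227]
0.57 1726 [0.0163 0.0211 0.0229]
0.58 1691 [0.0157 0.0226 0.0246]
0.59 1649 [0.0151 0.0167 0.0222]
```

View pics/w2.png

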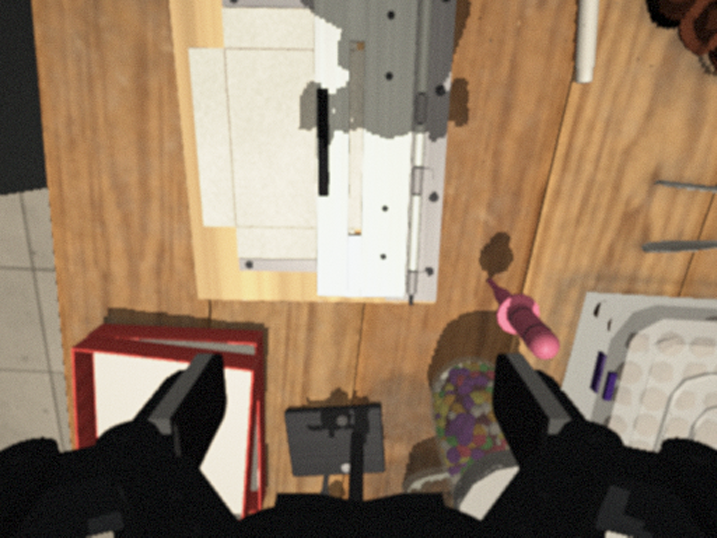

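The picture shows the plate shut flat, its slot running from (358,40) to (355,235) and the rib at (322,140). Also in view are the jar at (470,400), the pink creaser at (525,320) and the hook stand at (335,440). Measuring the slot and the creaser next.

```bash
python3 - <<'E'
from h import *
import pickle
c=pickle.load(open("w2.pkl","rb"));P=cloud(c)
A=onplane(c,358/1.4,40/1.4,.02);B=onplane(c,355/1.4,235/1.4,.02);print("pix ends",A,B,np.linalg.norm(A-B))
for v in(150,180,210,225):
    row=c["image"][int(v/1.4),238:272].astype(int);print(v,[int(x) for x in (row[:,0]-row[:,2])])
m=(P[...,2]<.0182)&(P[...,0]>.508)&(P[...,0]<.548)&(P[...,1]>-.15)&(P[...,1]<.08)
k,l,st,ce=cv2.connectedComponentsWithStats(m.astype(np.uint8));i=1+st[1:,4].argmax();q=P[l==i]
print(st[i],cv2.minAreaRect(q[:,:2].astype(np.float32)),q.mean(0),np.polyfit(q[:,1],q[:,0],1))
# plate outline corners
for u,v in((316,295),(410,298)):print(onplane(c,u/1.4,v/1.4,.02))
# creaser, fresh
for n in("scene","top"):
    c=cam(n);Q=cloud(c);h=cv2.cvtColor(c["image"],cv2.COLOR_RGB2HSV)
    m=(h[...,0]>5)&(h[...,0]<18)&(h[...,1]>140)&(abs(Q[...,0]-.51)<.04)&(abs(Q[...,1]+.352)<.03)&(Q[...,2]>.125)
    v,u=np.where(m)
    for z,lo,hi in((.175,.155,.19),(.2,.19,.215)):
        k=(Q[v,u,2]>lo)&(Q[v,u,2]<hi)
        if k.sum()>3: print(n,z,k.sum(),onplane(c,u[k].mean(),v[k].mean(),Q[v,u,2][k].mean()).round(4),np.ptp(u[k]),np.ptp(v[k]))
    print(np.nanmax(Q[m][:,2]),c["o"])
E
```

```text
pix ends [0.52312577 0.04614299 0.02      ] [ 0.52872042 -0.11595844  0.02      ] 0.16219794390880785
150 [6, 6, 3, 3, 4, 4, 7, 7, 7, 4, 6, 21, 28, 19, 19, 18, 18, 18, 18, 19, 22, 14, 7, 6, 5, 5, 5, 4, 4, 6, 7, 6, 6, 7]
180 [5, 3, 2, 3, 3, 5, 6, 7, 7, 5, 7, 20, 19, 18, 15, 16, 16, 17, 17, 21, 13, 7, 5, 5, 5, 4, 4, 4, 3, 5, 6, 5, 4, 6]
210 [2, 2, 1, 2, 1, 3, 4, 5, 4, 4, 9, 16, 16, 18, 18, 15, 16, 16, 18, 19, 15, 2, 4, 5, 5, 3, 3, 3, 3, 3, 3, 4, 3, 4]
225 [3, 3, 1, 0, 2, 3, 3, 5, 3, 4, 9, 19, 17, 18, 15, 15, 16, 16, 15, 15, 12, 4, 4, 4, 4, 4, 2, 2, 4, 3, 4, 4, 5, 5]
[ 249   30   11  139 1342] ((0.5249337553977966, -0.03541356325149536), (0.012038376182317734, 0.16319334506988525), 2.1294894218444824) [ 0.52480499 -0.03169301  0.01607995] [-0.03551968  0.52367927]
[ 0.49424902 -0.17661515  0.02      ]
[ 0.58446444 -0.17458976  0.02      ]
scene 0.175 118 [ 0.5068 -0.3579  0.1732] 9 15
scene 0.2 74 [ 0.5084 -0.3555  0.1976] 9 9
0.20391797928171007 [ 0.19044982 -0.82670491  0.66264213]
top 0.175 14 [ 0.509  -0.344   0.1743] 3 6
top 0.2 34 [ 0.51   -0.3505  0.2009] 6 6
0.20805229373344947 [0.37085089 0.01063999 1.60019044]
```

```bash
python3 -m inch '[[[-0.04,0,0],0],[[-0.08,-0.01,0],0],[[-0.12,-0.02,0],0],[[-0.16,-0.03,0],0],[[-0.2,-0.036,0],0]]' >/dev/null
python3 -m inch '[[[-0.03,0,0],0],[[-0.046,0,0],0],[[-0.046,0,0],0],[[-0.046,0,0],0]]'
python3 - <<'E'
from h import *
s,p,R=state()
for X in([.511,-.35,.20],[.511,-.35,.158]):print(R.T@(np.array(X)-p))
print(R.round(3),s["joint_pos"])
E
```

```text
clock: 14.37
tcp_pos: [0.5073, -0.3502, 0.2557]
orientation: [-0.007, 0.689, 0.725, -0.007]
wrist_force: [0.5, 0.2, 0.4]
finger_gap: 0.0855
[2.83809999e-05 4.74652573e-03 5.55706911e-02]
[1.64897196e-05 5.55634863e-03 9.75628814e-02]
[[-0.051  0.998 -0.019]
 [ 0.999  0.051 -0.001]
 [ 0.    -0.019 -1.   ]] [-0.72715416  0.40743708  0.312961    1.49024809 -0.01333901  0.79235416]
```

```bash
python3 -m inch '[[[0,0.004,0.02],0],[[0,0.005,0.045],0],[[0,0.005,0.07],0],[[0,0.005,0.09],0],[[0,0.005,0.0975],0]]' >/dev/null
python3 -m inch '[[[0,0,0],0],[[0,0,0],0]]'
python3 - <<'E'
from h import *
s,p,R=state();print(p,R.round(3),R.T@(np.array([.511,-.35,.158])-p))
c=cam("scene");save(c,"s4.png",(250,190,350,290),6)
E
```

```text
clock: 14.95
tcp_pos: [0.5086, -0.3447, 0.1541]
orientation: [-0.011, 0.687, 0.726, -0.007]
wrist_force: [0.3, 0.4, 0.1]
finger_gap: 0.0849
[ 0.50864012 -0.344746    0.15412128] [[-0.055  0.998 -0.025]
 [ 0.998  0.055  0.005]
 [ 0.007 -0.025 -1.   ]] [-0.00535018  0.00196877 -0.00396453]
```

View pics/s4.png

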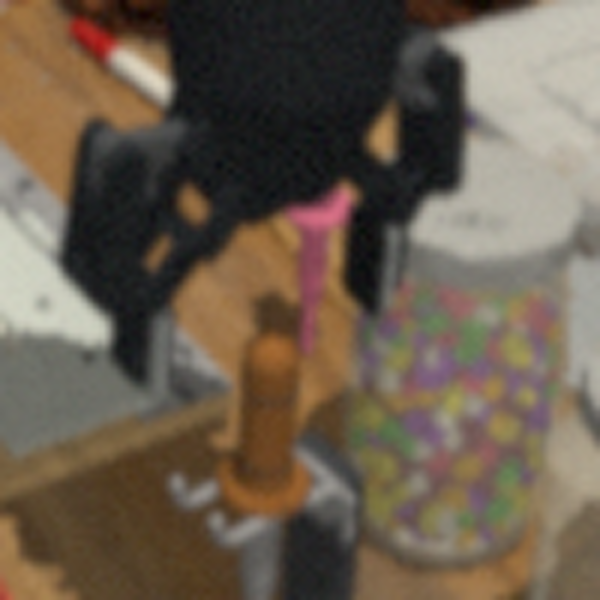

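The picture shows the creaser between the open fingers, handle at (268,410) and finger tips at (155,390) and (375,300). The tips look higher or farther back than the reported pose, so I'll compare projections.

```bash
python3 - <<'E'
from h import *
s,p,R=state();c=cam("scene");f=lambda X:((proj(c,X)-[250,190])*6).round()
for d in(-.0425,0,.0425):print(f(p+R@[0,d,-.013]),f(p+R@[0.011,d,-.013]),f(p+R@[-0.011,d,-.013]))
print("handle top/bottom exp",f([.511,-.35,.204]),f([.511,-.35,.14]))
P=cloud(c)
m=(abs(P[...,1]-p[1])<.04)&(P[...,2]>.12)&(P[...,2]<.22)&(P[...,0]>.55)&(P[...,0]<.6);q=P[m];print(len(q),np.percentile(q,[2,50,98],axis=0) if len(q) else'')
m=(abs(P[...,1]-p[1])<.04)&(P[...,2]>.14)&(P[...,2]<.22)&(P[...,0]>.43)&(P[...,0]<.48);q=P[m];print(len(q),np.percentile(q,[2,50,98],axis=0) if len(q) else '')
E
```

```text
[150. 446.] [133. 427.] [168. 465.]
[252. 406.] [235. 389.] [270. 425.]
[349. 369.] [331. 352.] [368. 386.]
handle top/bottom exp [267. 332.] [259. 473.]
88 [[ 0.55216076 -0.35522778  0.19757195]
 [ 0.55385921 -0.34804255  0.20869926]
 [ 0.56629426 -0.33304254  0.21906782]]
68 [[ 0.45414616 -0.36003882  0.14352512]
 [ 0.46186435 -0.35576276  0.21109947]
 [ 0.47846578 -0.34386515  0.21957197]]
```

The fingertips sit about 23 mm above where the reported TCP puts them, which also explains why the earlier plate pushes missed. I'll lower 18 mm, shift 5 mm in y, and close.

```bash
python3 -m inch '[[[-0.004,0.002,0.006],0],[[-0.005,0.002,0.012],0],[[-0.005,0.002,0.016],0]]' >/dev/null
python3 -m inch '[[[0,0,0],0],[[0,0,0],0],[[0,0,0],0],[[0,0,0],0],[[0,0,0],0]]' 1 60
python3 -m inch '[[[0,0,0],0],[[0,0,0],0],[[0,0,0],0]]'
python3 - <<'E'
from h import *
s,p,R=state();print(p,R.round(3));c=cam("scene");save(c,"s5.png",(250,190,350,290),6)
print((proj(c,p)-[250,190])*6)
E
```

```text
clock: 15.72
tcp_pos: [0.5121, -0.352, 0.1399]
orientation: [-0.008, 0.688, 0.726, -0.007]
wrist_force: [-0.6, -0.4, -0.0]
finger_gap: 0.0256
clock: 15.97
tcp_pos: [0.5121, -0.3521, 0.1401]
orientation: [-0.008, 0.688, 0.726, -0.007]
wrist_force: [-0.5, -1.2, 1.1]
finger_gap: 0.0184
[ 0.51212984 -0.35206832  0.14011599] [[-0.054  0.998 -0.021]
 [ 0.999  0.054  0.001]
 [ 0.002 -0.021 -1.   ]]
[264.61276236 475.46702722]
```

View pics/s5.png

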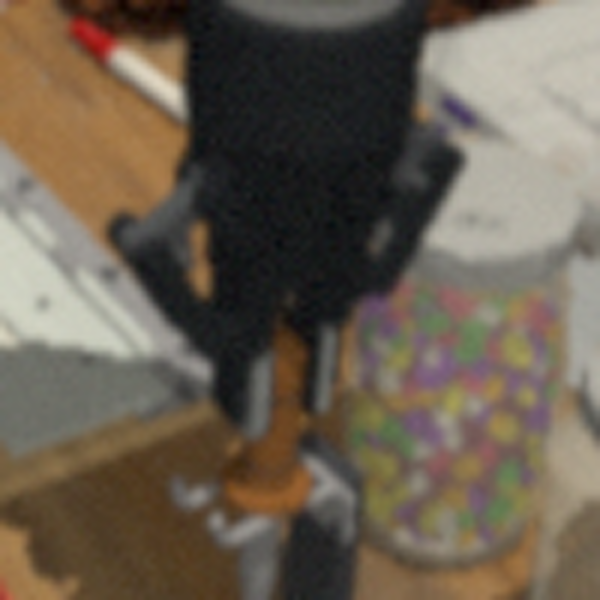

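The picture shows the handle clamped between the pads ((262,390) and (325,370)) with the collar still on the prongs. Lifting.

```bash
python3 -m inch '[[[0,0,-0.01],0],[[0,0,-0.03],0],[[0,0,-0.05],0],[[0,0,-0.07],0],[[0,0,-0.095],0]]' - 80
python3 -m inch '[[[0,0,0],0],[[0,0,0],0]]'
python3 - <<'E'
from h import *
s,p,R=state();print(s["clock"],p,R.round(3),s["finger_gap"])
X=np.array([.52368-.0355*.0398,.0398,p[2]]);print("to left end",R.T@(X-p))
E
```

```text
clock: 16.43
tcp_pos: [0.5136, -0.3517, 0.2355]
orientation: [-0.009, 0.688, 0.726, -0.007]
wrist_force: [-0.2, -1.4, -1.9]
finger_gap: 0.0179
clock: 16.6
tcp_pos: [0.5145, -0.3523, 0.2376]
orientation: [-0.007, 0.688, 0.726, -0.007]
wrist_force: [0.5, -0.4, -1.7]
finger_gap: 0.018
16.6 [ 0.51448214 -0.3522817   0.23757429] [[-0.054  0.998 -0.02 ]
 [ 0.999  0.054 -0.   ]
 [ 0.001 -0.02  -1.   ]] 0.018013467487595355
to left end [ 3.91081767e-01  2.90463062e-02 -1.60959528e-04]
```

```bash
python3 -m inch '[[[0.035,0.003,0],0],[[0.075,0.006,0],0],[[0.115,0.009,0],0],[[0.155,0.012,0],0],[[0.195,0.015,0],0]]' >/dev/null
python3 -m inch '[[[0.04,0.003,0],0],[[0.08,0.006,0],0],[[0.12,0.009,0],0],[[0.155,0.012,0],0],[[0.17,0.013,0],0]]' >/dev/null
python3 -m inch '[[[0,0,0],0],[[0,0,0],0]]' >/dev/null
cat > tg.py <<'E'
from h import *
s,p,R=state();print(s["clock"],p.round(4),R[:,2].round(3),np.round(s["wrist_force"],1),round(s["finger_gap"],4))
X=np.array([.52368-.0355*.036,.036,.15]);print("to left end, z .15",(R.T@(X-p)).round(4))
E
python3 tg.py
```

```text
17.6 [0.5191 0.0211 0.2335] [-0.027  0.003 -1.   ] [-0.6  0.1 -1.1] 0.0181
to left end, z .15 [0.0143 0.0064 0.0834]
```

```bash
python3 -m inch '[[[0.008,0.004,0.03],0],[[0.014,0.006,0.06],0],[[0.014,0.006,0.085],0],[[0.014,0.006,0.1],0],[[0.014,0.006,0.105],0]]' >/dev/null
python3 -m inch '[[[0,0,0],0],[[0,0,0],0]]' >/dev/null; python3 tg.py
python3 - <<'E'
from h import *
import pickle
s,p,R=state();c=cam("scene");save(c,"s6.png",(190,160,290,235),7);pickle.dump((c,p),open("s6.pkl","wb"))
f=lambda X:((proj(c,X)-[190,160])*7).round()
z=p[2]-.09
print("exp tip",f([p[0],p[1],z]),"below on card",f([p[0],p[1],.015]),"slot ends@top",f([.5222,.0455,.02]),f([.5278,-.1165,.02]))
E
```

```text
18.1833 [0.5184 0.0334 0.1244] [-0.035  0.003 -0.999] [ 0.1  0.2 -0.6] 0.0177
to left end, z .15 [ 0.0025  0.0033 -0.0257]
exp tip [276. 410.] below on card [278. 445.] slot ends@top [275. 420.] [442. 619.]
```

View pics/s6.png

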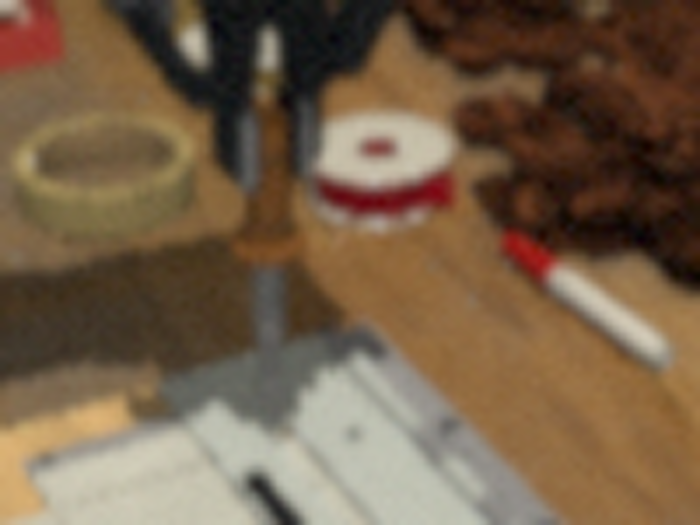

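The picture shows the creaser held vertical over the left end of the plate (collar (268,245), barrel down to about (270,370)), where the tip blends into the shadow. I'll use depth to find the axis.

```bash
python3 - <<'E'
from h import *
import pickle
c,p=pickle.load(open("s6.pkl","rb"));P=cloud(c)
d=np.array(p[:2])-c["o"][:2];d/=np.linalg.norm(d)
for z in np.arange(.03,.15,.01):
    m=(abs(P[...,2]-z)<.005)&(abs(P[...,0]-p[0])<.022)&(abs(P[...,1]-p[1])<.03);v,u=np.where(m)
    if m.sum(): 
        o,r=ray(c,u.mean(),v.mean()); k=np.dot(np.array(p[:2])-o[:2],d)/np.dot(r[:2],d); a=o+k*r
        print(z.round(3),m.sum(),P[m].mean(0).round(4),"ray at range:",a.round(4))
m=(P[...,2]>.026)&(P[...,2]<.2)&(abs(P[...,0]-p[0])<.022)&(abs(P[...,1]-p[1])<.025)
v,u=np.where(m);print("lowest px crop",(u[v.argmax()]-190)*7,(v.max()-160)*7,P[m][:,2].min())
E
```

```text
0.03 1 [0.5135 0.0331 0.0342] ray at range: [0.5142 0.035  0.0328]
0.04 3 [0.5153 0.0315 0.0396] ray at range: [0.5163 0.0341 0.0377]
0.05 7 [0.5144 0.0298 0.0499] ray at range: [0.5161 0.0343 0.0467]
0.06 6 [0.5151 0.0309 0.0613] ray at range: [0.5163 0.0341 0.059 ]
0.07 5 [0.513  0.0288 0.0705] ray at range: [0.5151 0.0346 0.0665]
0.08 14 [0.515  0.0286 0.0797] ray at range: [0.517  0.0339 0.0761]
0.09 15 [0.5147 0.0294 0.0901] ray at range: [0.5165 0.0341 0.0869]
0.1 14 [0.515  0.0289 0.1006] ray at range: [0.5169 0.0339 0.0973]
0.11 10 [0.516  0.0288 0.109 ] ray at range: [0.5178 0.0336 0.1059]
0.12 34 [0.5158 0.0251 0.1226] ray at range: [0.5189 0.0332 0.1175]
0.13 22 [0.5146 0.0256 0.1296] ray at range: [0.5176 0.0336 0.1245]
0.14 24 [0.5173 0.0267 0.1403] ray at range: [0.5197 0.0329 0.1365]
lowest px crop 266 413 0.03418377194382971
```

```bash
python3 - <<'E'
from h import *
import pickle
c,p=pickle.load(open("s6.pkl","rb"));P=cloud(c)
for y in np.arange(-.15,.06,.02):
    out=[]
    m=(abs(P[...,1]-y)<.01)&(P[...,0]>.5)&(P[...,0]<.57)&(P[...,2]<.03); q=P[m]
    w=[np.median(q[abs(q[:,0]-x)<.002][:,2])*1000 if (abs(q[:,0]-x)<.002).sum()>2 else np.nan for x in np.arange(.508,.546,.003)]
    print(y.round(2),np.round(w,1))
print(np.arange(.508,.546,.003))
print(cam("scene")["depth"].dtype)
E
```

```text
-0.15 [19.8 19.3 19.  18.9 18.9 18.8 19.1 19.  18.1 18.8 18.8 18.9 19.7]
-0.13 [18.7 19.  19.5 19.  18.7 19.  18.4 18.4 19.2 18.3 18.5 20.3 20.1]
-0.11 [19.2 19.3 19.3 19.9 19.8 14.7 14.3 15.9 18.2 19.3 19.5 19.  18.6]
-0.09 [19.3 18.2 18.2 19.   nan 13.7 13.7 13.8 16.5 19.2 19.3 19.3 19. ]
-0.07 [18.8 19.4 18.9 19.6  nan 13.4 14.  14.9 18.2 19.5 19.2 19.  19.1]
-0.05 [20.3 18.7 19.1 18.9  nan 14.5 14.6 14.4 17.1 18.9 18.9 19.4 19. ]
-0.03 [18.5 19.3 19.2 18.8 15.2 13.9 14.1 14.4 16.4 18.3 19.  18.7 18.1]
-0.01 [18.8 18.1 19.9  nan 13.4 13.5 14.1 15.9 19.1 19.3 19.9 19.6 19.6]
0.01 [18.6 18.6 19.8  nan 13.6 14.2 14.2 16.4 18.9 18.3 18.8 18.8 18. ]
0.03 [20.2 18.5 19.2  nan 12.8 12.7 14.  17.8 19.3 19.9 19.9 17.9 17.2]
0.05 [19.  19.7 18.8 19.2 17.4 16.6 17.9 18.3 17.7 17.9 19.7 18.7  nan]
[0.508 0.511 0.514 0.517 0.52  0.523 0.526 0.529 0.532 0.535 0.538 0.541
 0.544]
float32
```

```bash
python3 -m inch '[[[0.001,0.004,0],0],[[0.002,0.008,0.003],0],[[0.002,0.008,0.008],0],[[0.002,0.008,0.012],0],[[0.002,0.008,0.012],0]]' >/dev/null; python3 tg.py
python3 -m inch '[[[0,0,0],0]]'
python3 - <<'E'
from h import *
s,p,R=state();c=cam("scene");P=cloud(c);d=np.array(p[:2])-c["o"][:2];d/=np.linalg.norm(d)
for z in np.arange(.03,.12,.01):
    m=(abs(P[...,2]-z)<.005)&(abs(P[...,0]-p[0])<.022)&(abs(P[...,1]-p[1])<.03);v,u=np.where(m)
    if m.sum():
        o,r=ray(c,u.mean(),v.mean()); k=np.dot(np.array(p[:2])-o[:2],d)/np.dot(r[:2],d); print(m.sum(),(o+k*r).round(4))
E
```

```text
18.7 [0.5264 0.0364 0.1124] [-0.033  0.003 -0.999] [ 0.1  0.  -1.5] 0.0178
to left end, z .15 [-0.     -0.0053 -0.0375]
clock: 18.78
tcp_pos: [0.526, 0.0365, 0.112]
orientation: [-0.014, 0.686, 0.727, -0.011]
wrist_force: [0.2, 0.0, -1.0]
finger_gap: 0.0183
5 [0.5232 0.0376 0.0276]
5 [0.5242 0.0373 0.0367]
6 [0.5239 0.0374 0.0473]
9 [0.5246 0.0371 0.0568]
12 [0.5237 0.0374 0.0663]
14 [0.5242 0.0373 0.0765]
13 [0.5242 0.0373 0.0866]
8 [0.5253 0.0368 0.0938]
43 [0.5257 0.0367 0.1061]
```

```bash
python3 -m inch '[[[0,0,0.002],0],[[0,0,0.004],0],[[0,0,0.006],0],[[0,0,0.006],0],[[0,0,0.006],0]]'
python3 -m inch '[[[0,0,0.0015],0],[[0,0,0.003],0],[[0,0,0.004],0],[[0,0,0.004],0],[[0,0,0.004],0]]'; python3 tg.py; python3 tg.py
```

```text
clock: 19.25
tcp_pos: [0.5255, 0.0366, 0.1057]
orientation: [-0.014, 0.686, 0.727, -0.011]
wrist_force: [-0.2, -0.1, -0.9]
finger_gap: 0.0179
clock: 19.67
tcp_pos: [0.5256, 0.0366, 0.102]
orientation: [-0.014, 0.686, 0.727, -0.011]
wrist_force: [0.3, -0.5, 1.1]
finger_gap: 0.0178
19.6667 [0.5256 0.0366 0.102 ] [-0.034  0.003 -0.999] [ 0.3 -0.5  1.1] 0.0178
to left end, z .15 [-0.0001 -0.0049 -0.0478]
19.6667 [0.5256 0.0366 0.102 ] [-0.034  0.003 -0.999] [ 0.3 -0.5  1.1] 0.0178
to left end, z .15 [-0.0001 -0.0049 -0.0478]
```

Contact is about 2.3 N (wrist force −1.2 to +1.1). Pressing 1.5 mm more, then starting the draw.

```bash
python3 -m inch '[[[0,0,0.001],0],[[0,0,0.0015],0],[[0,0,0.0015],0]]'|sed -n 2,4p
python3 -m inch '[[[-0.0025,0,0],0],[[-0.005,0,0],0],[[-0.0075,-0.0002,0],0],[[-0.01,-0.0002,0],0],[[-0.0125,-0.0003,0],0]]' |sed -n 2,4p
python3 -m inch '[[[-0.0025,0,0],0],[[-0.005,0,0],0],[[-0.0075,-0.0002,0],0],[[-0.01,-0.0002,0],0],[[-0.0125,-0.0003,0],0]]' |sed -n 2,4p
python3 - <<'E'
from h import *
s,p,R=state();print(R.round(4)); print("TCP x offset from slot line",p[0]-(.52368-.0355*p[1]))
E
```

```text
tcp_pos: [0.5257, 0.0366, 0.1006]
orientation: [-0.013, 0.686, 0.727, -0.011]
wrist_force: [0.6, 1.3, 0.9]
tcp_pos: [0.5262, 0.024, 0.1006]
orientation: [-0.014, 0.686, 0.727, -0.01]
wrist_force: [-0.2, 3.1, 1.7]
tcp_pos: [0.5265, 0.0113, 0.1005]
orientation: [-0.014, 0.686, 0.727, -0.01]
wrist_force: [-0.8, 2.4, 2.1]
[[-0.0573  0.9978 -0.034 ]
 [ 0.9983  0.0575  0.0036]
 [ 0.0056 -0.0337 -0.9994]]
TCP x offset from slot line 0.0032531331839976696
```

```bash
for i in 1 2 3 4; do python3 -m inch '[[[-0.0025,0,0],0],[[-0.005,0,0],0],[[-0.0075,-0.0002,0],0],[[-0.01,-0.0002,0],0],[[-0.0125,-0.0003,0],0]]' |sed -n 2,4p;done
python3 - <<'E'
from h import *
s,p,R=state();print(s["clock"],R[:,2].round(4)); print("TCP x offset from slot line",p[0]-(.52368-.0355*p[1]))
E
```

```text
tcp_pos: [0.5269, -0.0015, 0.1004]
orientation: [-0.014, 0.686, 0.727, -0.01]
wrist_force: [0.0, 2.1, 2.0]
tcp_pos: [0.5274, -0.0142, 0.1004]
orientation: [-0.014, 0.686, 0.727, -0.01]
wrist_force: [-0.5, 2.0, 1.2]
tcp_pos: [0.5278, -0.027, 0.1003]
orientation: [-0.014, 0.686, 0.727, -0.01]
wrist_force: [-0.1, 2.6, 2.5]
tcp_pos: [0.5282, -0.0397, 0.1002]
orientation: [-0.014, 0.686, 0.727, -0.01]
wrist_force: [0.4, 2.2, 2.3]
22.4167 [-0.034   0.0037 -0.9994]
TCP x offset from slot line 0.0031228807002867676
```

```bash
for i in 1 2 3 4 5; do python3 -m inch '[[[-0.0025,0,0],0],[[-0.005,0,0],0],[[-0.0075,-0.0002,0],0],[[-0.01,-0.0002,0],0],[[-0.0125,-0.0003,0],0]]' |sed -n 2,4p;done
python3 -m inch '[[[-0.002,0,0],0],[[-0.004,0,0],0],[[-0.005,0,0],0],[[-0.005,0,0],0]]'
python3 - <<'E'
from h import *
s,p,R=state();print(s["clock"],R[:,2].round(4)); print("TCP x offset from slot line",p[0]-(.52368-.0355*p[1]))
c=cam("scene");P=cloud(c);d=np.array(p[:2])-c["o"][:2];d/=np.linalg.norm(d)
for z in np.arange(.03,.1,.01):
    m=(abs(P[...,2]-z)<.005)&(abs(P[...,0]-p[0])<.022)&(abs(P[...,1]-p[1])<.03);v,u=np.where(m)
    if m.sum():
        o,r=ray(c,u.mean(),v.mean()); k=np.dot(np.array(p[:2])-o[:2],d)/np.dot(r[:2],d); print(m.sum(),(o+k*r).round(4))
E
```

```text
tcp_pos: [0.5286, -0.0525, 0.1001]
orientation: [-0.014, 0.686, 0.727, -0.01]
wrist_force: [-0.7, 2.7, 2.6]
tcp_pos: [0.529, -0.0652, 0.1001]
orientation: [-0.014, 0.686, 0.727, -0.01]
wrist_force: [-0.5, 1.7, 2.8]
tcp_pos: [0.5294, -0.078, 0.1]
orientation: [-0.014, 0.686, 0.727, -0.01]
wrist_force: [-1.0, 3.5, 2.4]
tcp_pos: [0.5298, -0.0907, 0.0999]
orientation: [-0.014, 0.686, 0.727, -0.01]
wrist_force: [0.3, 2.7, 2.5]
tcp_pos: [0.5303, -0.1035, 0.0999]
orientation: [-0.014, 0.686, 0.727, -0.01]
wrist_force: [0.4, 2.5, 2.1]
clock: 24.83
tcp_pos: [0.5306, -0.1089, 0.0999]
orientation: [-0.014, 0.687, 0.727, -0.011]
wrist_force: [-0.5, 1.4, 2.2]
finger_gap: 0.0178
24.8333 [-0.0343  0.0031 -0.9994]
TCP x offset from slot line 0.003012501444372928
5 [ 0.5275 -0.1075  0.0265]
7 [ 0.528  -0.1077  0.0371]
10 [ 0.5281 -0.1078  0.0466]
14 [ 0.5292 -0.1083  0.0553]
15 [ 0.529  -0.1082  0.0662]
14 [ 0.5298 -0.1086  0.0762]
4 [ 0.5281 -0.1078  0.0821]
55 [ 0.5305 -0.1089  0.0937]
```

```bash
python3 -m inch '[[[0,0,-0.005],0],[[0,0,-0.02],0],[[0,0,-0.05],0],[[0,0,-0.09],0],[[0,0,-0.13],0]]' >/dev/null
python3 -m inch '[[[0,0,-0.01],0],[[0,0,-0.012],0]]' >/dev/null
cat > hk.py <<'E'
from h import *
s,p,R=state();print(s["clock"],p.round(4),R[:,2].round(3),round(s["finger_gap"],4),np.round(s["wrist_force"],1))
for z in(.235,.1405):print("to hook",z,(R.T@(np.array([.5123,-.352,z])-p)).round(4))
E
python3 hk.py;python3 plate.py
```

```text
25.4667 [ 0.5361 -0.1106  0.2461] [-0.031 -0.001 -1.   ] 0.0178 [ 1.1  0.8 -2. ]
to hook 0.235 [-0.2397 -0.0371  0.012 ]
to hook 0.1405 [-0.2397 -0.0342  0.1065]
0.02 0 
0.04 0 
0.06 0 
0.08 0 
0.1 0
```

```bash
python3 -m inch '[[[-0.035,-0.005,0],0],[[-0.075,-0.012,0],0],[[-0.115,-0.02,0],0],[[-0.155,-0.027,0],0],[[-0.19,-0.033,0],0]]' >/dev/null
python3 -m inch '[[[-0.03,-0.003,0],0],[[-0.048,-0.004,0],0],[[-0.05,-0.004,0],0],[[-0.05,-0.004,0],0]]' >/dev/null;python3 hk.py
```

```text
26.2667 [ 0.5091 -0.3545  0.2388] [-0.042  0.005 -0.999] 0.018 [ 0.8  0.4 -1.5]
to hook 0.235 [0.0023 0.0035 0.0037]
to hook 0.1405 [0.0016 0.0074 0.0981]
```

```bash
python3 -m inch '[[[0.002,0.005,0],0],[[0.002,0.005,0],0],[[0.002,0.005,0],0]]' >/dev/null;python3 hk.py
python3 - <<'E'
from h import *
s,p,R=state();c=cam("scene");P=cloud(c);d=np.array(p[:2])-c["o"][:2];d/=np.linalg.norm(d)
for z in np.arange(.15,.24,.01):
    m=(abs(P[...,2]-z)<.005)&(abs(P[...,0]-p[0])<.022)&(abs(P[...,1]-p[1])<.03);v,u=np.where(m)
    if m.sum():
        o,r=ray(c,u.mean(),v.mean()); k=np.dot(np.array(p[:2])-o[:2],d)/np.dot(r[:2],d); print(m.sum(),(o+k*r).round(4))
E
```

```text
26.5167 [ 0.5142 -0.3506  0.238 ] [-0.043  0.006 -0.999] 0.0178 [-0.4  0.4 -1.5]
to hook 0.235 [-0.0013 -0.0019  0.0031]
to hook 0.1405 [-0.0021  0.0021  0.0975]
6 [ 0.5112 -0.3485  0.1482]
12 [ 0.5109 -0.3483  0.1565]
10 [ 0.5115 -0.3488  0.1674]
12 [ 0.5113 -0.3486  0.1769]
21 [ 0.5128 -0.3496  0.1856]
27 [ 0.5126 -0.3494  0.1954]
27 [ 0.5124 -0.3493  0.2056]
23 [ 0.5131 -0.3498  0.2155]
17 [ 0.5154 -0.3514  0.2238]
```

```bash
python3 -m inch '[[[-0.0015,0,0.015],0],[[-0.0018,0,0.03],0],[[-0.0018,0.001,0.045],0],[[-0.0018,0.0015,0.06],0],[[-0.0018,0.002,0.065],0]]' >/dev/null;python3 hk.py
python3 -m inch '[[[0,0,0],0]]'>/dev/null;python3 hk.py
```

```text
26.9833 [ 0.513  -0.3505  0.1714] [-0.044  0.007 -0.999] 0.0179 [-0.5 -0.7 -3.1]
to hook 0.235 [-0.0009 -0.0036 -0.0635]
to hook 0.1405 [-0.0018  0.0006  0.0309]
27.0667 [ 0.5127 -0.3496  0.1706] [-0.046  0.008 -0.999] 0.018 [ 0.7 -1.2 -0.5]
to hook 0.235 [-0.0017 -0.0035 -0.0643]
to hook 0.1405 [-0.0027  0.0008  0.0301]
```

```bash
python3 -m inch '[[[-0.0025,0,0],0],[[-0.0025,0,0.008],0],[[-0.0025,0,0.015],0],[[-0.0025,0,0.02],0],[[-0.0025,0,0.022],0]]' >/dev/null;python3 hk.py
python3 - <<'E'
from h import *
s,p,R=state();c=cam("scene");save(c,"s7.png",(250,190,350,290),6)
E
```

```text
27.4833 [ 0.5114 -0.3516  0.1475] [-0.047  0.009 -0.999] 0.0177 [ 0.3  0.  -2. ]
to hook 0.235 [ 0.0005 -0.0032 -0.0874]
to hook 0.1405 [-0.0006  0.0012  0.007 ]
```

View pics/s7.png

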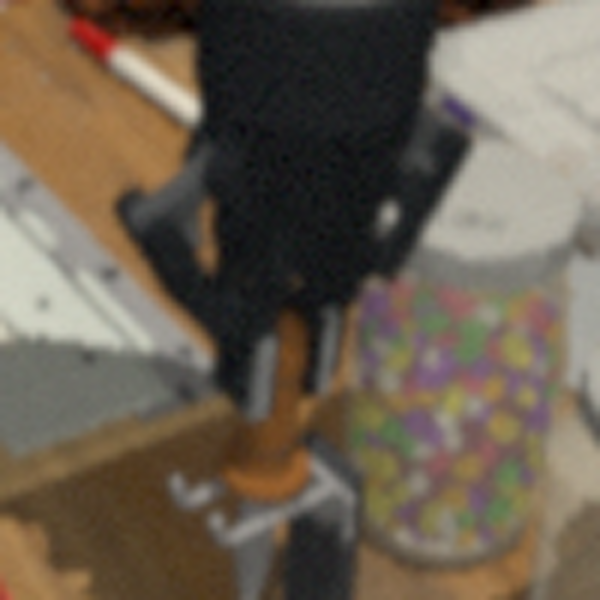

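The picture shows the collar (265,475) just above and between the prongs, tilted slightly. Lowering the last 7 mm, then releasing.

```bash
python3 -m inch '[[[-0.0005,0.001,0.002],0],[[-0.0005,0.001,0.004],0],[[-0.0005,0.001,0.006],0],[[-0.0005,0.001,0.0065],0]]' >/dev/null;python3 hk.py
```

```text
27.8667 [ 0.512  -0.3518  0.1406] [-0.047  0.009 -0.999] 0.0175 [-0.   0.4 -1.4]
to hook 0.235 [ 0.0009 -0.0041 -0.0943]
to hook 0.1405 [-0.0002  0.0003  0.0001]
```

```bash
python3 -m inch '[[[0,0,0.001],0],[[0,0,0.001],0]]' >/dev/null;python3 hk.py
python3 -m inch '[[[0,0,0],0],[[0,0,0],0],[[0,0,0],0],[[0,0,0],0],[[0,0,0],0]]' 0
python3 -m inch '[[[0,0,0],0],[[0,0,-0.02],0],[[0,0,-0.05],0],[[0,0,-0.08],0],[[0,0,-0.12],0]]'
python3 -m inch '[[[0.02,0,-0.02],0],[[0.05,0,-0.02],0],[[0.09,0,-0.02],0],[[0.13,0,-0.02],0],[[0.15,0,-0.02],0]]'
python3 -m inch '[[[0,0,0],0],[[0,0,0],0],[[0,0,0],0]]'
python3 - <<'E'
from h import *
c=cam("scene");save(c,"s8.png",(150,140,350,290),4);Q=cloud(c)
h=cv2.cvtColor(c["image"],cv2.COLOR_RGB2HSV)
m=(h[...,0]>5)&(h[...,0]<18)&(h[...,1]>140)&(abs(Q[...,0]-.51)<.04)&(abs(Q[...,1]+.352)<.04)&(Q[...,2]>.12)
for z in np.arange(.13,.21,.015):
    k=m&(abs(Q[...,2]-z)<.0075);print(k.sum(),Q[k].mean(0).round(4) if k.any() else'')
print(Q[m][:,2].max())
E
```

```text
28.0333 [ 0.5121 -0.352   0.1404] [-0.046  0.008 -0.999] 0.0177 [-0.3  0.9  2.2]
to hook 0.235 [ 0.001  -0.0041 -0.0945]
to hook 0.1405 [-0.      0.0002 -0.0001]
clock: 28.45
tcp_pos: [0.5121, -0.352, 0.1403]
orientation: [-0.02, 0.686, 0.727, -0.013]
wrist_force: [0.1, -0.5, 0.1]
finger_gap: 0.0769
clock: 28.87
tcp_pos: [0.5168, -0.3522, 0.2594]
orientation: [-0.022, 0.686, 0.727, -0.013]
wrist_force: [1.0, -1.2, 0.7]
finger_gap: 0.0856
clock: 29.28
tcp_pos: [0.5085, -0.1991, 0.2821]
orientation: [-0.022, 0.685, 0.728, -0.012]
wrist_force: [0.7, -0.3, 0.3]
finger_gap: 0.0855
clock: 29.53
tcp_pos: [0.5087, -0.1997, 0.2823]
orientation: [-0.022, 0.685, 0.728, -0.013]
wrist_force: [0.5, -0.1, -0.1]
finger_gap: 0.0853
8 [ 0.5036 -0.3571  0.1369]
100 [ 0.5075 -0.3568  0.1422]
44 [ 0.507  -0.3582  0.1607]
53 [ 0.5072 -0.3578  0.1745]
57 [ 0.507  -0.3576  0.1905]
40 [ 0.5098 -0.3538  0.2005]
0.2033694523934474
```

View pics/s8.png

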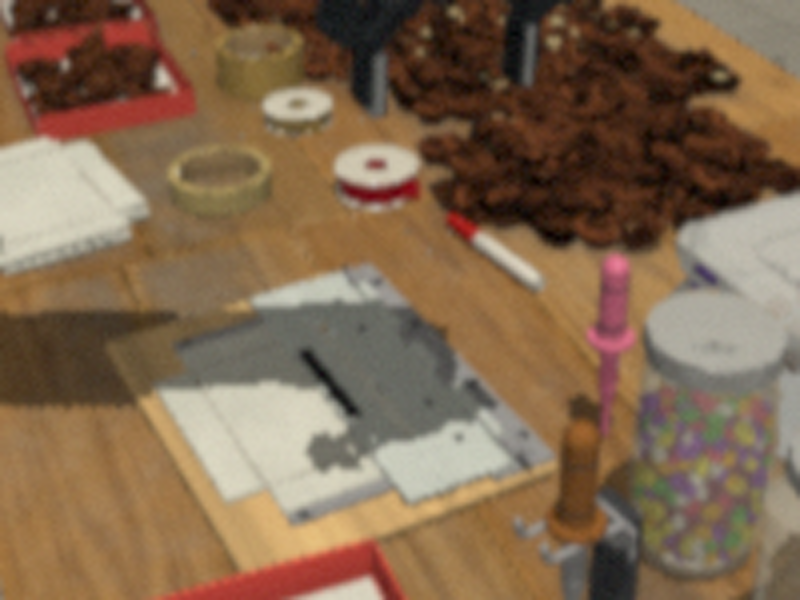

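The picture shows the creaser upright in its hook (580,480) at the same place as before. The plate is shut, and the blank, reels, marker and jars look undisturbed. Handing in.

```bash
python3 -c "
from workcell import env
print(env.hand_in())"
```

```text
the job is handed in; nothing more can be done
None
```

I shut the plate, lifted the larger orange creaser off its hook, and drew it along the slot. I then hung it back, let go, and handed the job in at about 29.5 s of the 69 s allowed. No verdict was reported.

**Plate:** It took four pushes. The first three passed it or only tipped it upright, because the fingertips sit about 23 mm above the reported TCP, against the description. Wrist depth then showed it flat with its top at 21 mm, about 1 mm of which is depth bias.

**Crease:** I drew at about 3 cm/s with roughly 3 N on the card. The tip went from 73 mm left to 72 mm right of the middle. Camera readings at both ends put it within about 1 mm of the slot's centreline.

**End state:** The last picture shows the creaser upright in its hook within about 1 mm of where it hung, the gripper open and clear, and the plate shut.

**Not confirmed:**
- The blank and bystanders look undisturbed in the last picture, but I did not measure them.
- The tool's reported tilt drifted to about 2.6° by the end. The creaser still hung straight once released.
- I viewed 12 pictures, two over the 10 budgeted.

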